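# Balance the weighted bishop on the beam scale

### The job

The boxwood bishop waiting in the left pan of the beam scale has to be balanced. Set the big brass bell weight gently over the boss in the empty right pan so that it sits fully down and upright, then nudge the brass rider along its rail with light sideways pushes on its knob (never pinching it) until the beam floats level on its own with your hand off the scale. Do not touch the bishop, and leave everything else on the table where it is.

Things in the scene. Friction and masses are not known exactly. Their poses are not given: they have to be found in the camera images.
- balance: Beam scale, fixed to the table: walnut foot 150 x 200 x 22 mm, dark column, brass beam along its own y. Origin: centre of the foot's underside, below the pivot. +y points to the bishop's (left) pan, -y to the counterweight (right) pan, -x to the robot. Pan centres 140 mm either side of the pivot. The pans stay horizontal as the beam tips; where a load stands on a pan does not matter.
- beam (a joint): Tilt of the beam, rad: 0 level, negative = bishop's (left) pan down, positive = right pan down; stops at -0.15 and +0.15. Starts at -0.15 and rests there again once the bell is on. Near balance, 10 mm of rider travel changes the resting tilt by about 0.08 rad. It settles in about 1.5 s when let go. Touching the rider tips it, so read it with the hand off.
- rider (a joint): Position of the rider along its rail, m: 0 opposite the pivot, growing towards the right pan (scale's -y); ends at -0.07 and +0.07. Starts between -0.06 and -0.035. It moves stiffly, at about 2 N of sideways push, and stays where it is left. The balance point depends on the bishop's unknown weight (170 to 240 g) and lies between -0.01 and +0.06.
- rider_knob (a point): Top centre of the rider's upright brass knob, a round post 16 mm in diameter, 52 mm tall above the rider's block. Its axes are those of the beam.
- boss_foot (a point): Centre of the right pan's floor, at the foot of the brass boss that stands there: 21 mm in diameter for 4 mm, then tapering to 12 mm at its top, 12 mm above this point. The bell's hollow goes over it. Pan: steel dish 84 mm across, rim 5 mm above the floor.
- left_pan_floor (a point): Centre of the floor of the left pan (same dish, no boss), where the bishop stands.
- bell: Big brass bell-shaped weight, 170 g, 52 mm high, 36 mm across its foot, origin at the centre of its underside, z up. Open hollow from below, 28 mm wide at the mouth narrowing to 23 mm, 16 mm deep. Shoulder ends 24 mm up; above it a grip stem 18 mm in diameter from 29 to 50 mm up.
- bishop: Boxwood bishop with a weighted base, 92 mm high, foot 36 mm across; origin at the centre of its underside. Stands in the left pan; weight unknown, not to be touched.
- small_bell: Smaller brass bell weight, 36 mm high, 25 mm across; not needed, leave it.
- callipers: Steel callipers lying on the table, 200 mm long; leave them.
- peg_cup: Ochre clay cup of wooden pegs, 72 mm across, 78 mm high, about 125 mm with its pegs; leave it.
- blank_block: Felt-topped dark wooden sanding block 100 x 50 x 33 mm; leave it.
- pivot (a point): The beam's pivot, on the scale's column 105 mm above the table; it turns about the scale's own x axis. A thin red pointer on the beam stands upright before a white plate on the far (+x) side when level. A pan gives way downward under about 2 to 3 N until the other stop is met.
- rider_block (a point): Centre of the rider's brass block, 30 mm across the rail, 28 mm along it, 22 mm high. The steel rail (206 mm long, 12 mm square, part of the beam) runs parallel to the beam, 100 mm in front of it (scale's own x = -100 mm) and 36 mm below the pivot; bars at 98 mm either side of its middle join it to the beam.
- dark_bishop: Dark walnut bishop, 92 mm high, standing on a 130 mm high landing at the mouth of the wooden chute that runs down into the fixed, lidded walnut box (160 x 180 x 93 mm) on the left; leave it.
Mind the look-alikes: they are no part of the job. What is shaped like the bell but white is not meant.

How it is judged:
By the outcome, as a careful person would: the job done as asked, in the order asked, and still so for the second after the job is handed in, with the robot touching nothing.
It also fails if it takes over 67 s, if anything falls off the work surface, if the arm or the gripper's body presses on something with over 40 N, if the wrist force passes 120 N, or if a joint passes its speed limit or range.

### The arm

A 7-joint arm with a two-finger parallel gripper is mounted at the origin on the work surface. World frame = base frame: x ahead of the robot, y to its left, z up, the work surface at z = 0. Lengths are in m, angles in rad, forces in N, time in s.
With the tool pointing down it reaches from about 0.4 to 0.85 m from the base axis. Payload 4.5 kg.
Tool frame: the origin (TCP) lies on the centre line of the jaws, within the pads' length; the fingertips stand 14 mm ahead of it and the grasp point (between the pads) lies 5 mm behind it (r.tcp_to_tips is the z of the fingertips in the tool frame, in m); z points along the fingers, y is the direction in which the jaws open and shut (so a half turn about z gives the same grasp; the last joint's range is limited). The gripper opens to 88 mm and grips with 3 to 60 N. Pads are 18 mm wide; open, the fingers measure 123 mm over their backs; the gripper's body (75 mm by 187 mm) begins 45 mm behind the grasp point.
Start: joints at [-1.194, 0.689, -0.195, 1.565, 0.157, 0.902, -0.215], TCP at [0.21, 0.589, 0.253] pointing down, gripper open.
Joint ranges: [-3.01, 3.01], [-0.46, 2.08], [-1.47, 1.51], [0.13, 2.56], [-1, 4.14], [0.04, 2.09], [-2.66, 2.66]. Speed limits (rad/s): [2.57, 2.57, 3.14, 3.14, 3.14, 3.14, 3.14].

### API

Orientations are given as a unit quaternion [x, y, z, w].
In Python, from plant import r, viewer gives the robot as it stands.
- The arm moves only by the shell command python3 -m inch 'ROWS' [FORCE]. ROWS is JSON, a list of rows, each a list of 3 entries, a list of its own where there are three numbers: the closure, from 0 (fully open) to 1 (shut), then the shift along the tool's x, y, z in cm, then the turn about the tool's z in degrees. In form: [[fingers, [x, y, z], yaw], ...]. A call has 1 to 20 rows; each row is the pose to reach, as a shift and turn from the pose commanded when the call began, along the tool's axes at that moment; what a row does not reach only later rows make up. A row lasts 1/10 s, in which the tool goes at most 50 mm and 8.59 degrees, less where a joint would pass 70% of its speed; a pose out of reach is approached as far as the arm can. A call with a gripper value outside its range is refused whole. The fingers move at their own pace and stop on an object; FORCE is the grip in N (left out, the last holds). Time passes only in rows, so rows that repeat a pose let the fingers close. It gives the time, the measured TCP pose, the force and the opening at its end, in the units of the state.
- r.get_state(): the state, without advancing time (a new reading comes with each control period).
- viewer.snapshot(name): name is "side" or "top"; returns the picture (400x640x3 uint8, red, green, blue); there is no depth.
- viewer.camera_params(name): a dict with "intrinsics" (3x3 intrinsics, pixels), "world_to_cam" (4x4, takes a point from world to camera coordinates). Camera axes: x right, y up, looking along -z (the intrinsics and any distortion apply to the point x, -y, -z); pixel columns grow to the right and rows downward; lengths in m; the calibration is good to about 2 mm. A picture is of the moment at which its call begins. camera_params takes no time and is no camera call.
- r.finish_job(): hands the job in, once; it reports no verdict.
Trained networks look in the newest picture that a camera, given by its name, has taken for a name from the list of things; names that differ only in an ending like _2 or _b are one class to them, and where a whole thing is asked for, a point or a joint stands for the part that bears it (a point fixed in the world has none). Each returns a list of dicts, best first, with "p" (0 to 1); they miss things now and then, are a little off and sometimes report something else, mostly with a low value. They report only what shows in the picture. A call takes as long as a camera call. They do not tell look-alikes from the thing itself.
- viewer.outline_of(camera, name): "pixels" (400x640 bool, what is visible of it) and "bbox" ([left, top, width, height] in pixels, round what is visible of it).
The state is a dict: "clock": time; "q": joint angles; "qd": joint speeds; "joint_torque": joint torques, N m; "tool_pos": TCP position; "eef_rot": TCP orientation; "contact_force": force on the tool from outside, world axes, zero at the start; "moment": the same for the moment, N m; "opening": opening from 0.0 (shut) to 1.0 (fully open).
Only numpy, scipy, OpenCV 4.12 (cv2) and the standard library are available. Lean on these libraries where they do the work, as an engineer would, in place of code of your own. Each camera call takes 0.05 s, during which the arm holds its last target.

## Working session

There is one attempt and no reset: what is moved stays moved. The work goes in short steps, Python scripts to look and compute and a shell command to move; the robot and the scene stay as the last step left them, time stands still between calls to the robot, and variables do not carry over. Pictures are saved under pics/ and viewed, and the job is handed in when it is done.

```bash
ls; mkdir -p pics; python3 - <<'E'
from plant import r, viewer
import cv2
s=r.get_state();print({k:s[k] for k in ['clock','tool_pos','eef_rot','opening','contact_force']}, r.tcp_to_tips)
for c in ['side','top']:
    im=viewer.snapshot(c);cv2.imwrite(f'pics/{c}0.png',im[:,:,::-1]);p=viewer.camera_params(c);print(c,p)
E
```

```text
pics
{'clock': 0.0, 'tool_pos': array([0.20994597, 0.58804631, 0.25191604]), 'eef_rot': array([ 1.70547737e-01,  9.85348998e-01, -9.02277070e-04, -9.06990384e-05]), 'opening': 1.0030130918462288, 'contact_force': array([-0.68381154, -0.61623045, -0.58905978])} 0.014
side {'intrinsics': array([[519.53747395,   0.        , 315.95703962],
       [  0.        , 519.53747395, 204.63132386],
       [  0.        ,   0.        ,   1.        ]]), 'world_to_cam': array([[ 0.76169677, -0.64762055, -0.02014099, -0.42147791],
       [ 0.38170435,  0.42338823,  0.82161073, -0.35596832],
       [-0.52356453, -0.63350614,  0.56969303, -1.07989611],
       [ 0.        ,  0.        ,  0.        ,  1.        ]])}
top {'intrinsics': array([[457.46299385,   0.        , 318.95602876],
       [  0.        , 457.46299385, 204.38865791],
       [  0.        ,   0.        ,   1.        ]]), 'world_to_cam': array([[-0.00428604, -0.99998276,  0.00401355,  0.06474055],
       [ 0.98195147, -0.00344978,  0.18910158, -0.59293638],
       [-0.18908448,  0.00475161,  0.98194933, -1.17927805],
       [ 0.        ,  0.        ,  0.        ,  1.        ]])}
```

View pics/side0.png

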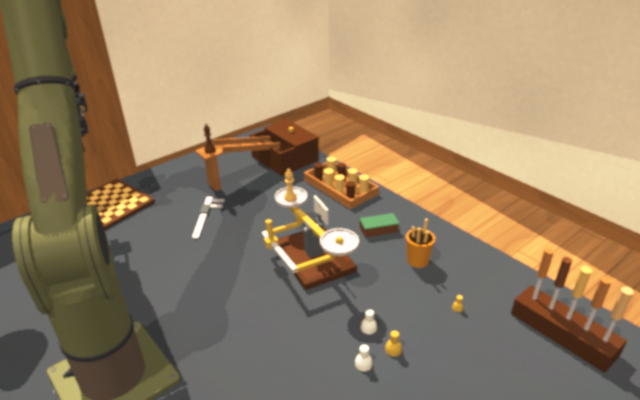

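View pics/top0.png

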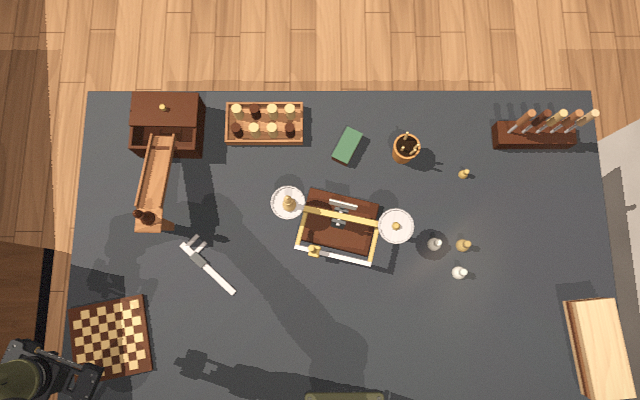

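```bash
cat > h.py <<'E'
import numpy as np, cv2
from plant import r, viewer
P={c:viewer.camera_params(c) for c in ['side','top']}
def proj(c,X):
    X=np.atleast_2d(X);w=P[c]['world_to_cam'];p=X@w[:3,:3].T+w[:3,3]
    p=p*[1,-1,-1];q=p@P[c]['intrinsics'].T;return q[:,:2]/q[:,2:]
def ray(c,uv):
    w=P[c]['world_to_cam'];d=np.linalg.inv(P[c]['intrinsics'])@[uv[0],uv[1],1];d=d*[1,-1,-1]
    return -w[:3,:3].T@w[:3,3], w[:3,:3].T@d
def atz(c,uv,z):
    o,d=ray(c,uv);return o+d*(z-o[2])/d[2]
def tri(us,ut):
    A=[];b=[]
    o1,d1=ray('side',us);o2,d2=ray('top',ut)
    t=np.linalg.lstsq(np.c_[d1,-d2],o2-o1,rcond=None)[0]
    a=o1+t[0]*d1;b=o2+t[1]*d2
    return (a+b)/2,np.linalg.norm(a-b)
def save(c,name,box=None,k=1,im=None):
    im=viewer.snapshot(c) if im is None else im
    if box: x,y,w,h=box;im=im[y:y+h,x:x+w]
    cv2.imwrite(f'pics/{name}.png',cv2.resize(im[:,:,::-1],None,fx=k,fy=k,interpolation=cv2.INTER_CUBIC))
E
python3 - <<'E'
from h import *
for c in ['side','top']:
    im=viewer.snapshot(c)
    save(c,c+'1',(230,150,200,150) if c=='side' else (260,170,160,110),4 if c=='side' else 5,im)
    save(c,c+'2',(330,290,140,100) if c=='side' else (400,150,100,150),4,im)
    for n in ['bell','rider_knob','rider_block','boss_foot','left_pan_floor','balance','bishop','pivot']:
        try:
            for o in viewer.outline_of(c,n)[:4]:
                m=o['pixels'];ys,xs=np.nonzero(m);print(c,n,round(o['p'],2),o['bbox'],m.sum(),xs.mean().round(1),ys.mean().round(1))
        except Exception as e: print(c,n,e)
E
```

```text
side bell 0.79 [356.3, 347.9, 16.9, 24.4] 295 362.9 359.4
side bell 0.6 [360.0, 307.7, 17.0, 25.6] 239 368.1 322.7
side bell 0.59 [384.3, 335.0, 17.5, 22.5] 294 392.9 344.3
side rider_knob 0.61 [265.7, 219.9, 13.6, 27.3] 219 269.2 234.8
side rider_block 0.62 [355.0, 212.7, 43.3, 24.5] 705 377.9 224.4
side rider_block 0.56 [264.9, 220.4, 14.6, 29.3] 232 269.2 234.2
side boss_foot 0.87 [320.3, 227.6, 39.1, 28.6] 824 338.3 241.2
side left_pan_floor 0.68 [283.9, 168.9, 12.2, 34.3] 278 288.8 187.0
side left_pan_floor 0.59 [274.0, 184.5, 30.2, 22.4] 432 289.8 197.1
side left_pan_floor 0.35 [385.1, 334.6, 16.1, 23.2] 289 392.9 344.5
side balance 0.72 [260.2, 188.0, 96.0, 103.0] 5072 311.5 244.0
side bishop 0.72 [190.6, 197.4, 31.8, 41.1] 386 205.7 213.2
side bishop 0.56 [281.5, 169.6, 16.4, 35.9] 241 288.9 187.9
side pivot 0.7 [261.0, 186.8, 97.2, 106.1] 5186 311.4 243.6
top bell 0.5 [453.4, 239.5, 15.0, 9.9] 121 462.5 244.8
top bell 0.2 [391.2, 131.1, 30.9, 36.0] 632 404.8 147.7
top rider_knob 0.6 [307.7, 244.5, 13.6, 12.1] 159 313.4 250.6
top rider_block 0.44 [306.8, 244.4, 10.9, 14.5] 119 313.4 250.3
top left_pan_floor 0.78 [271.0, 186.0, 34.5, 35.0] 594 286.7 202.8
top left_pan_floor 0.58 [306.5, 246.0, 13.9, 9.4] 133 313.7 250.9
top balance 0.58 [270.8, 184.2, 144.3, 82.2] 6145 341.0 223.4
top bishop 0.52 [279.0, 194.7, 11.2, 16.5] 162 287.9 203.6
top pivot 0.63 [270.3, 185.3, 146.4, 81.2] 6340 340.7 223.3
top pivot 0.58 [271.9, 188.3, 31.8, 28.2] 696 286.8 202.4
```

```bash
python3 - <<'E'
import cv2
for f in ['side1','side2','top1','top2']: print(f,cv2.imread(f'pics/{f}.png').shape)
E
```

```text
side1 (600, 800, 3)
side2 (400, 560, 3)
top1 (550, 800, 3)
top2 (600, 400, 3)
```

View pics/side1.png

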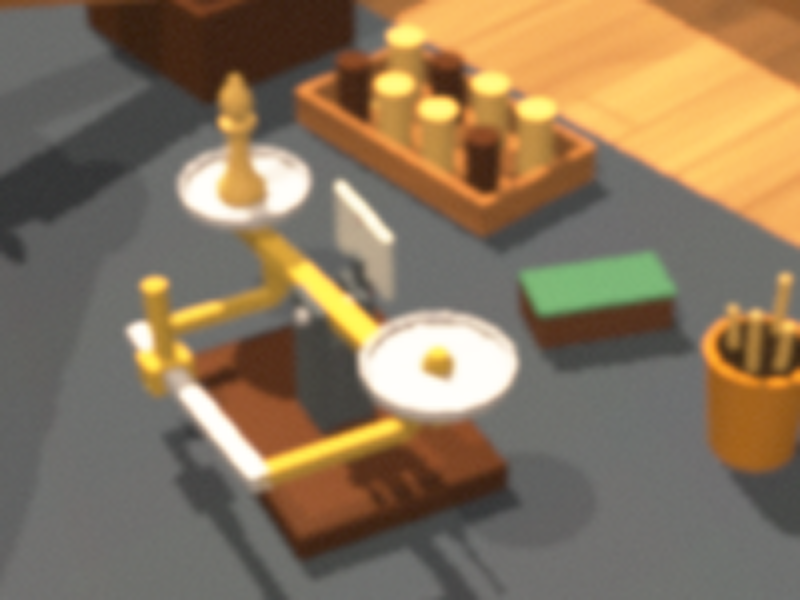

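View pics/top1.png

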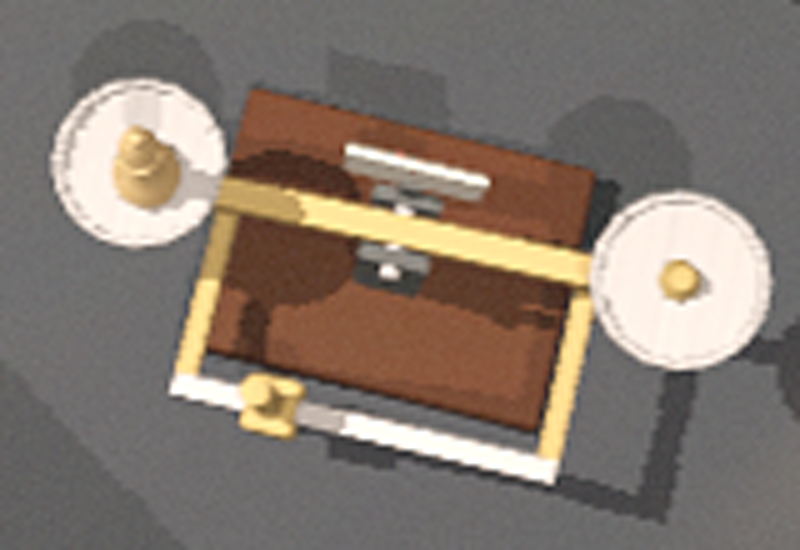

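View pics/side2.png

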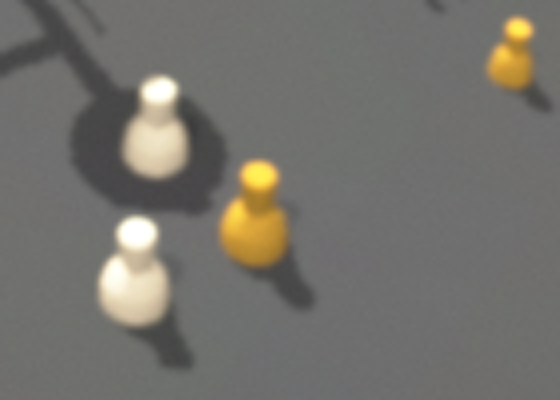

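View pics/top2.png

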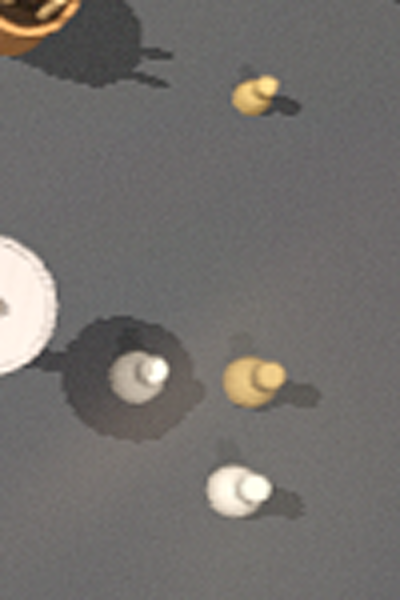

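```bash
python3 - <<'E'
from h import *
S=lambda x,y:((x+.5)/4-.5+230,(y+.5)/4-.5+150)
S2=lambda x,y:((x+.5)/4-.5+330,(y+.5)/4-.5+290)
T=lambda x,y:((x+.5)/5-.5+260,(y+.5)/5-.5+170)
T2=lambda x,y:((x+.5)/4-.5+400,(y+.5)/4-.5+150)
L={'bell':(S2(259,173),T2(268,376)),'whiteA':(S2(160,89),T2(152,370)),'whiteB':(S2(137,232),T2(256,489)),
'boss':(S(438,351),T(684,276)),'knob':(S(155,283),T(260,392)),'panL':(S(244,186),T(140,163)),'panR':(S(438,362),T(682,281)),
'railR':(S(263,477),T(555,470)),'railL':(S(137,330),T(175,384))}
for n,(a,b) in L.items():
    X,e=tri(a,b);print(n,X.round(4),round(e,4))
for p in [(256,88),(594,172),(535,432)]: print('foot',atz('top',T(*p),.022).round(4))
for c,f in[('side',S),('top',T)]:pass
E
```

```text
bell [ 0.4872 -0.3332  0.049 ] 0.0022
whiteA [ 0.4915 -0.2558  0.048 ] 0.002
whiteB [ 0.4116 -0.3195  0.05  ] 0.0005
boss [ 0.5205 -0.1255  0.1658] 0.0007
knob [0.4689 0.0816 0.1252] 0.0001
panL [0.588  0.1434 0.1144] 0.0002
panR [ 0.5195 -0.126   0.1585] 0.0002
railR [ 0.4324 -0.0699  0.0857] 0.0011
railL [0.4805 0.1273 0.0554] 0.0012
foot [0.6489 0.0849 0.022 ]
foot [ 0.6003 -0.103   0.022 ]
foot [ 0.4564 -0.0667  0.022 ]
```

```bash
python3 -m inch '[[0.3,[-32.6,-34.9,-3],25],[0.3,[-32.6,-34.9,-3],25],[0.3,[-32.6,-34.9,-3],25],[0.3,[-32.6,-34.9,-3],25],[0.3,[-32.6,-34.9,-3],25],[0.3,[-32.6,-34.9,-3],25],[0.3,[-32.6,-34.9,-3],25],[0.3,[-32.6,-34.9,-3],25],[0.3,[-32.6,-34.9,-3],25],[0.3,[-32.6,-34.9,-3],25]]' 20
cat >> h.py <<'E'
def delta(target,yaw=None):
    """tool-axes shift cm, yaw deg (jaw y-axis world angle wanted)"""
    from scipy.spatial.transform import Rotation as R
    s=r.get_state();M=R.from_quat(s['eef_rot']).as_matrix()
    d=M.T@(np.array(target)-s['tool_pos'])*100
    a=np.degrees(np.arctan2(M[1,1],M[0,1]))
    out='pos %s shift %s jaw %.1f t %.2f F %s'%(s['tool_pos'].round(4),d.round(2),a,s['clock'],np.round(s['contact_force'],2))
    if yaw is not None: out+=' turn %.1f'%((a-yaw+90)%180-90)
    print(out)
E
python3 -c "
from h import *
delta([.487,-.333,.12],45)"
```

```text
clock: 2.0
tool_pos: [0.401, 0.1464, 0.2831]
eef_rot: [0.382, 0.924, -0.0, 0.001]
contact_force: [0.0, 0.2, 0.5]
opening: 0.705
pos [0.401  0.1464 0.2831] shift [-39.92 -27.87  16.38] jaw 45.1 t 2.00 F [0.02 0.2  0.5 ] turn 0.1
```

```bash
python3 -m inch '[[0.3,[-39.9,-27.9,6],0],[0.3,[-39.9,-27.9,6],0],[0.3,[-39.9,-27.9,6],0],[0.3,[-39.9,-27.9,6],0],[0.3,[-39.9,-27.9,6],0],[0.3,[-39.9,-27.9,6],0],[0.3,[-39.9,-27.9,6],0],[0.3,[-39.9,-27.9,6],0],[0.3,[-39.9,-27.9,6],0],[0.3,[-39.9,-27.9,6],0],[0.3,[-39.9,-27.9,16],0],[0.3,[-39.9,-27.9,16],0],[0.3,[-39.9,-27.9,16],0],[0.3,[-39.9,-27.9,16],0]]'
python3 -c "
from h import *
delta([.487,-.333,.045],45)
save('side','s3',(300,230,200,150),4)
save('top','t3',(400,200,120,100),5)"
```

```text
clock: 3.4
tool_pos: [0.4877, -0.3281, 0.1229]
eef_rot: [0.38, 0.925, 0.0, -0.001]
contact_force: [-0.1, -0.4, 0.0]
opening: 0.7
pos [ 0.4877 -0.3281  0.1229] shift [-0.3  -0.39  7.79] jaw 45.4 t 3.40 F [-0.06 -0.42  0.01] turn 0.4
```

View pics/s3.png

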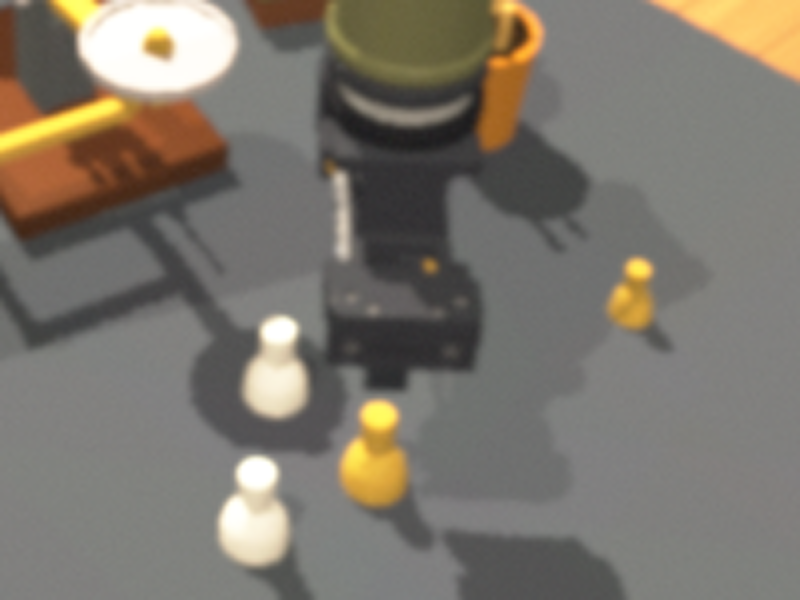

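View pics/t3.png

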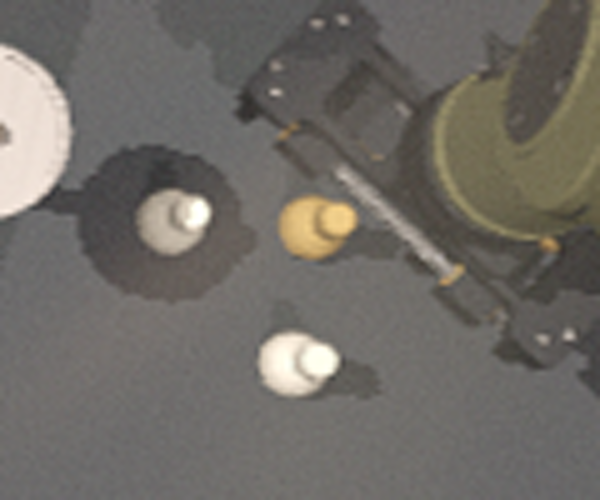

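```bash
python3 -c "
from h import *
p=proj('top',[[.4877,-.3281,.14]])[0];print((p-[400,200])*5)"
python3 -m inch '[[0.3,[0,0,2],0],[0.3,[0,0,4],0],[0.3,[0,0,4],0],[0.3,[0,0,4],0]]'
python3 -c "
from h import *
delta([.487,-.333,.045],45)
save('side','s4',(300,230,200,150),4)
save('top','t4',(400,200,120,100),5)"
```

```text
[382.9594771  196.03790169]
clock: 3.9
tool_pos: [0.4889, -0.329, 0.085]
eef_rot: [0.38, 0.925, -0.0, 0.002]
contact_force: [-0.2, -0.3, 0.1]
opening: 0.699
pos [ 0.4889 -0.329   0.085 ] shift [-0.13 -0.42  4.  ] jaw 45.4 t 3.90 F [-0.22 -0.26  0.12] turn 0.4
```

View pics/s4.png

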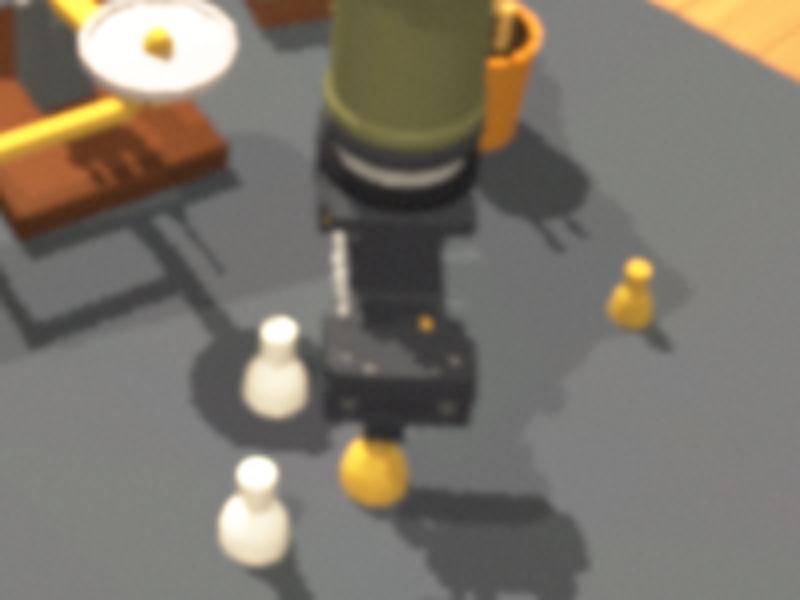

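View pics/t4.png

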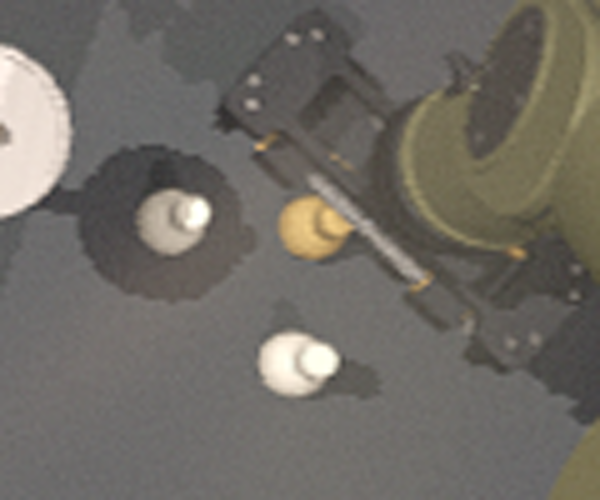

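```bash
python3 -c "
from h import *
for X in ([.4889,-.329,.071],[.4889,-.329,.095],[.487,-.333,.05],[.487,-.333,.0],[.487,-.333,.02]):
  p=proj('side',[X])[0];q=proj('top',[X])[0];print(X,(p-[300,230])*4+1.5,(q-[400,200])*5+2)"
```

```text
[0.4889, -0.329, 0.071] [376.10146349 378.58204696] [341.61200034 210.75562675]
[0.4889, -0.329, 0.095] [379.12436251 346.49924136] [356.67439402 205.68929326]
[0.487, -0.333, 0.05] [376.67981265 412.21828283] [336.60258781 218.54291497]
[0.487, -0.333, 0.0] [370.65093441 475.19627161] [307.70704571 228.02675012]
[0.487, -0.333, 0.02] [373.02543891 450.39206888] [318.99359096 224.32238167]
```

```bash
python3 -c "
from h import *
from scipy.spatial.transform import Rotation as R
s=r.get_state();M=R.from_quat(s['eef_rot']).as_matrix();p0=s['tool_pos'];print(p0,s['eef_rot'])
im=viewer.snapshot('side');x0,y0=370,310
c=cv2.resize(im[y0:y0+60,x0:x0+60][:,:,::-1],None,fx=10,fy=10,interpolation=cv2.INTER_CUBIC).copy()
def pt(l,col):
    q=(proj('side',[p0+M@np.array(l)])[0]-[x0,y0])*10+4.5;cv2.circle(c,(int(q[0]),int(q[1])),3,col,-1)
for sy in(-1,1):
  for y in (.031,.0485):
    for x in(-.009,.009):
      for z in (.014,-.02): pt([x,sy*y,z],(255,0,255) if sy<0 else (0,255,0))
cv2.imwrite('pics/z.png',c)
im=viewer.snapshot('top');x0,y0=440,200
c=cv2.resize(im[y0:y0+60,x0:x0+80][:,:,::-1],None,fx=10,fy=10,interpolation=cv2.INTER_CUBIC).copy()
def pt(l,col):
    q=(proj('top',[p0+M@np.array(l)])[0]-[x0,y0])*10+4.5;cv2.circle(c,(int(q[0]),int(q[1])),3,col,-1)
for sy in(-1,1):
  for y in (.031,.0485):
    for x in(-.009,.009):
      for z in (.014,-.02): pt([x,sy*y,z],(255,0,255) if sy<0 else (0,255,0))
cv2.imwrite('pics/zt.png',c)
"
```

```text
[ 0.4889307  -0.32911148  0.08486795] [ 3.79750556e-01  9.25087092e-01 -2.31811327e-04  1.82604182e-03]
```

View pics/z.png

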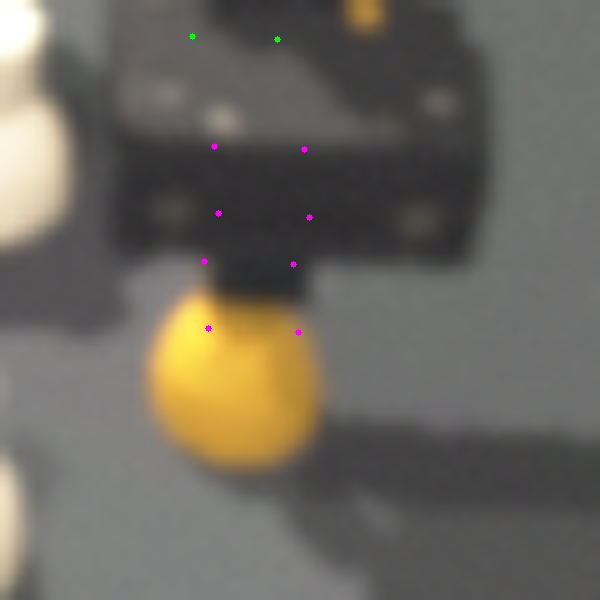

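View pics/zt.png

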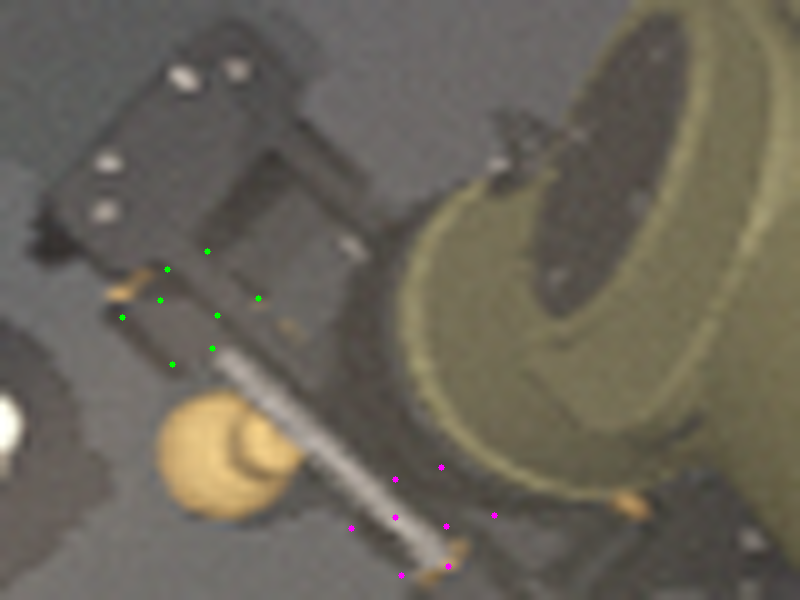

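```bash

python3 -m inch '[[0.3,[0,-0.3,2],0],[0.3,[0,-0.3,3.9],0],[0.3,[0,-0.3,3.9],0],[0.3,[0,-0.3,3.9],0]]'
python3 -m inch '[[0.9,[0,0,0],0],[0.9,[0,0,0],0],[0.9,[0,0,0],0],[0.9,[0,0,0],0],[0.9,[0,0,0],0],[0.9,[0,0,0],0]]' 20
python3 -c "
from h import *
delta([.487,-.333,.045],45)
save('side','s5',(300,230,200,150),4)
save('top','t5',(400,200,120,100),5)"
```

```text
clock: 4.5
tool_pos: [0.4858, -0.3306, 0.0442]
eef_rot: [0.38, 0.925, 0.0, 0.0]
contact_force: [-0.1, 0.8, -0.1]
opening: 0.7
clock: 5.1
tool_pos: [0.4854, -0.3308, 0.0437]
eef_rot: [0.38, 0.925, -0.0, -0.0]
contact_force: [-0.3, 0.1, -0.5]
opening: 0.198
pos [ 0.4854 -0.3308  0.0437] shift [-0.27 -0.05 -0.13] jaw 45.3 t 5.10 F [-0.29  0.06 -0.49] turn 0.3
```

View pics/s5.png

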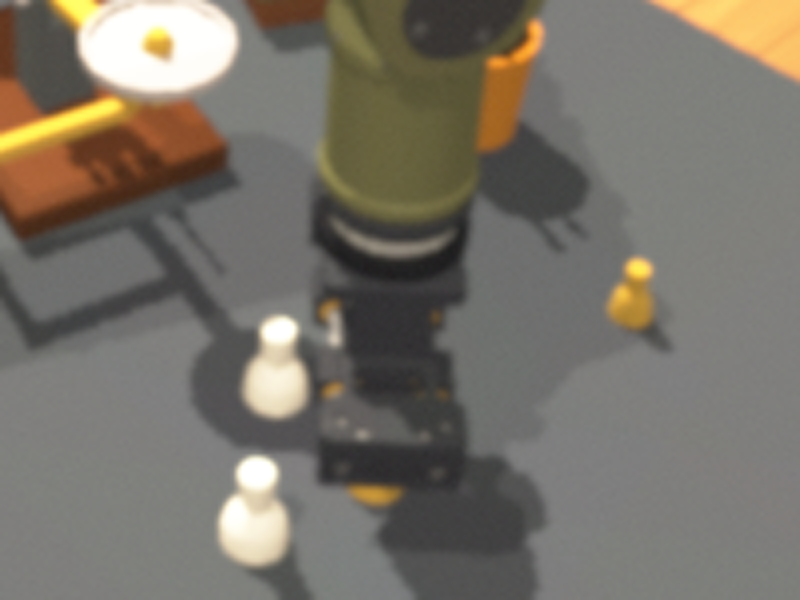

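View pics/t5.png

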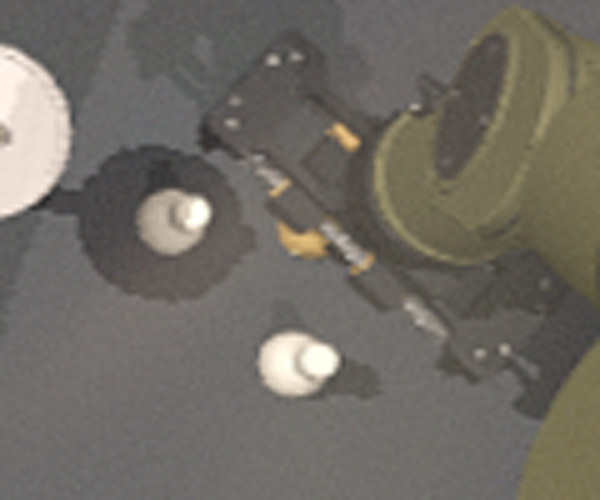

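```bash

python3 -m inch '[[0.9,[0,0,-2],0],[0.9,[0,0,-6],0],[0.9,[0,0,-10],0],[0.9,[0,0,-15],0],[0.9,[0,0,-20],0],[0.9,[0,0,-20],0],[0.9,[0,0,-20],0]]' 30
python3 -c "
from h import *
delta([.518,-.1234,.235],45)"
```

```text
clock: 5.9
tool_pos: [0.4856, -0.3306, 0.2443]
eef_rot: [0.38, 0.925, -0.0, 0.001]
contact_force: [-0.6, 0.9, -2.5]
opening: 0.19
pos [ 0.4856 -0.3306  0.2443] shift [12.26 17.02  0.92] jaw 45.4 t 5.90 F [-0.61  0.87 -2.5 ] turn 0.4
```

```bash

python3 -m inch '[[0.9,[3,4,0],0],[0.9,[6,8,0],0],[0.9,[9,12,0],0],[0.9,[11.5,16,0],0],[0.9,[12.3,17,0],0],[0.9,[12.3,17,0],0],[0.9,[12.3,17,1],0],[0.9,[12.3,17,1],0]]'
python3 -c "
from h import *
delta([.518,-.1234,.200],45)
save('side','s6',(280,150,150,130),5)
save('top','t6',(340,150,120,100),6)"
```

```text
clock: 6.7
tool_pos: [0.5156, -0.1257, 0.2316]
eef_rot: [0.381, 0.924, -0.001, -0.002]
contact_force: [-0.9, 1.0, -0.3]
opening: 0.195
pos [ 0.5156 -0.1257  0.2316] shift [-0.02  0.34  3.16] jaw 45.2 t 6.70 F [-0.93  0.96 -0.32] turn 0.2
```

View pics/s6.png

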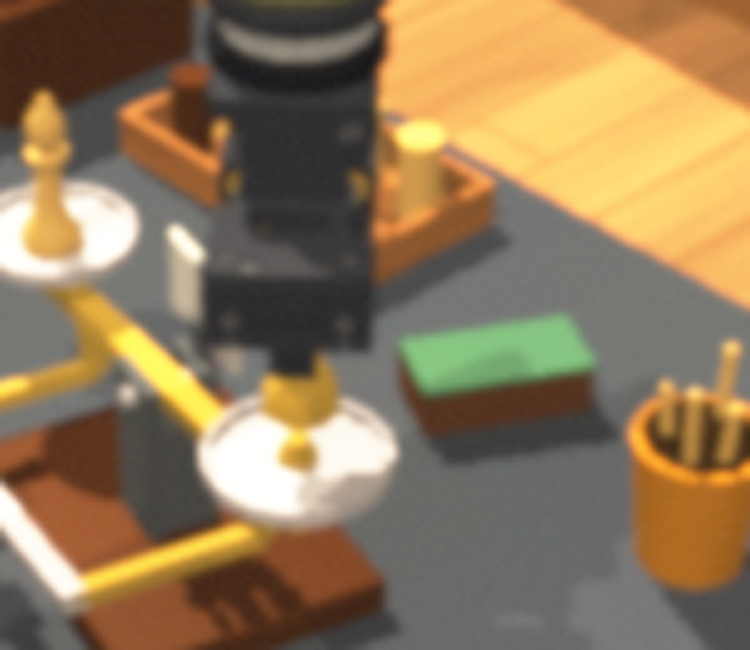

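View pics/t6.png

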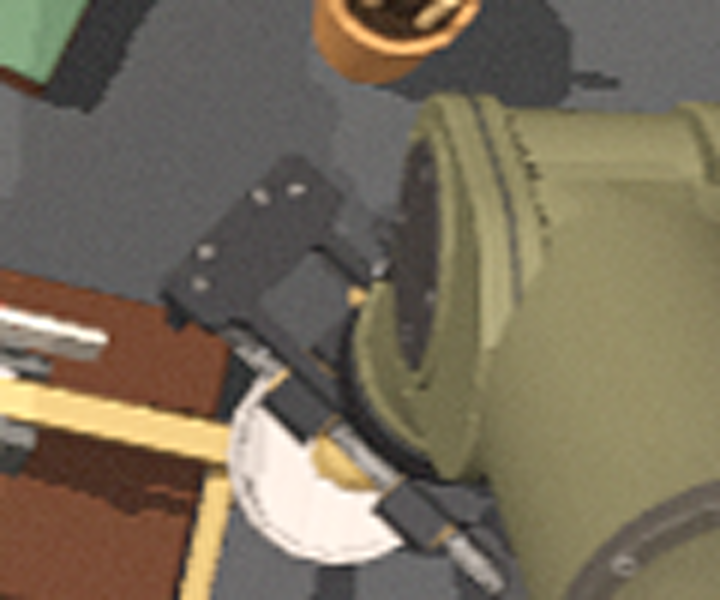

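```bash

python3 -m inch '[[0.9,[0,0.3,0],0],[0.9,[0,0.3,0.5],0],[0.9,[0,0.3,1.0],0],[0.9,[0,0.3,1.5],0],[0.9,[0,0.3,1.8],0],[0.9,[0,0.3,2.0],0],[0.9,[0,0.3,2.0],0],[0.9,[0,0.3,2.0],0]]'
python3 -c "
from h import *
delta([.518,-.1234,.200],45)
save('side','s7',(280,150,150,130),5)"
```

```text
clock: 7.6
tool_pos: [0.5197, -0.1211, 0.2137]
eef_rot: [0.38, 0.925, 0.0, 0.0]
contact_force: [0.8, 0.2, -2.2]
opening: 0.193
pos [ 0.5197 -0.1211  0.2137] shift [-0.04 -0.28  1.37] jaw 45.4 t 7.60 F [ 0.84  0.21 -2.21] turn 0.4
```

View pics/s7.png

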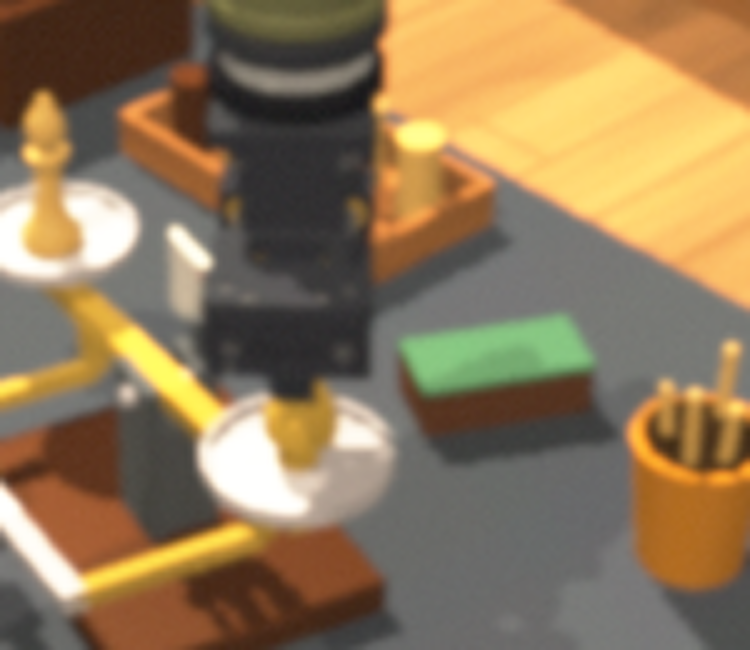

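```bash

python3 -m inch '[[0.9,[0,-0.25,0],0],[0.9,[0,-0.25,0],0],[0.9,[0,-0.25,0],0]]'
python3 -c "
from h import *
delta([.518,-.1234,.200],45)
im=viewer.snapshot('side')
x0,y0=310,200
c=cv2.resize(im[y0:y0+60,x0:x0+60][:,:,::-1],None,fx=10,fy=10,interpolation=cv2.INTER_CUBIC)
cv2.imwrite('pics/s8.png',c)
"
```

```text
clock: 7.95
tool_pos: [0.5178, -0.123, 0.2138]
eef_rot: [0.38, 0.925, 0.0, 0.0]
contact_force: [-1.2, 0.5, -1.8]
opening: 0.194
pos [ 0.5178 -0.123   0.2138] shift [-0.04 -0.01  1.38] jaw 45.3 t 7.95 F [-1.24  0.49 -1.82] turn 0.3
```

View pics/s8.png

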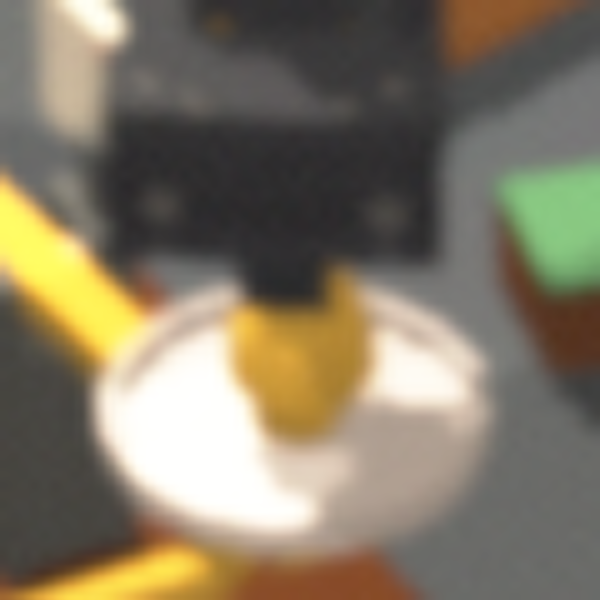

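```bash

python3 -m inch '[[0.9,[0,0,0.3],0],[0.9,[0,0,0.6],0],[0.9,[0,0,0.8],0],[0.9,[0,0,1.0],0],[0.9,[0,0,1.1],0],[0.9,[0,0,1.1],0],[0.9,[0,0,1.1],0]]'
python3 -c "
from h import *
delta([.518,-.1234,.1975],45)
im=viewer.snapshot('side')
x0,y0=310,200
c=cv2.resize(im[y0:y0+60,x0:x0+60][:,:,::-1],None,fx=10,fy=10,interpolation=cv2.INTER_CUBIC)
cv2.imwrite('pics/s9.png',c)
"
```

```text
clock: 8.7
tool_pos: [0.5179, -0.1229, 0.2027]
eef_rot: [0.38, 0.925, 0.0, 0.0]
contact_force: [1.5, 0.3, -1.6]
opening: 0.19
pos [ 0.5179 -0.1229  0.2027] shift [-0.05 -0.03  0.52] jaw 45.4 t 8.70 F [ 1.5   0.3  -1.55] turn 0.4
```

View pics/s9.png

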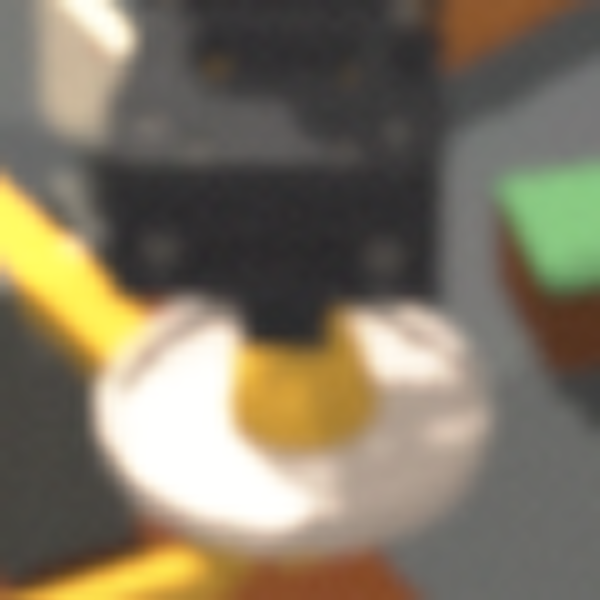

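```bash

python3 -m inch '[[0.9,[0,0,0.1],0],[0.9,[0,0,0.2],0],[0.9,[0,0,0.3],0],[0.9,[0,0,0.4],0],[0.9,[0,0,0.4],0],[0.9,[0,0,0.4],0]]'
python3 -m inch '[[0.9,[0,0,0.1],0],[0.9,[0,0,0.15],0],[0.9,[0,0,0.15],0],[0.9,[0,0,0.15],0]]'
python3 -c "
from h import *
delta([.518,-.1234,.1975],45)
im=viewer.snapshot('side')
x0,y0=310,200
c=cv2.resize(im[y0:y0+60,x0:x0+60][:,:,::-1],None,fx=10,fy=10,interpolation=cv2.INTER_CUBIC)
cv2.imwrite('pics/s10.png',c)
"
```

```text
clock: 9.35
tool_pos: [0.5179, -0.123, 0.1988]
eef_rot: [0.38, 0.925, -0.0, 0.0]
contact_force: [-0.3, 0.3, 1.0]
opening: 0.193
clock: 9.75
tool_pos: [0.5178, -0.1231, 0.1972]
eef_rot: [0.38, 0.925, -0.0, -0.0]
contact_force: [0.1, -1.0, 0.5]
opening: 0.194
pos [ 0.5178 -0.1231  0.1972] shift [-0.04 -0.01 -0.03] jaw 45.4 t 9.75 F [ 0.05 -1.02  0.5 ] turn 0.4
```

View pics/s10.png

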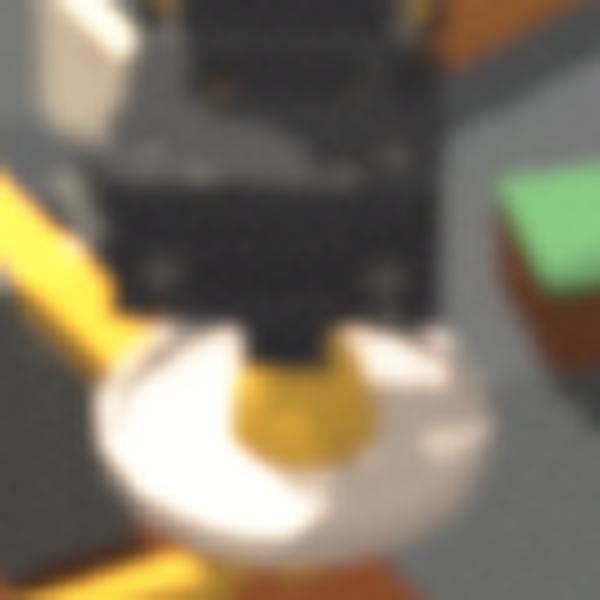

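```bash

python3 -m inch '[[0.7,[0,0,0],0],[0.6,[0,0,0],0],[0.5,[0,0,0],0],[0.4,[0,0,0],0],[0.4,[0,0,0],0],[0.4,[0,0,0],0]]'
python3 -m inch '[[0.4,[0,0,-2],0],[0.4,[0,0,-4],0],[0.4,[0,0,-7],0],[0.4,[0,0,-10],0],[0.4,[0,0,-10],0],[0.4,[-5,0,-10],0],[0.4,[-10,0,-10],0],[0.4,[-10,0,-10],0],[0.4,[-10,0,-10],0]]'
python3 -c "
from h import *
delta([.518,-.1234,.1975],45)
save('side','s11',(230,150,200,150),4)
save('top','t11',(260,170,160,110),5)
"
```

```text
clock: 10.4
tool_pos: [0.5179, -0.1228, 0.1972]
eef_rot: [0.38, 0.925, 0.0, 0.0]
contact_force: [0.4, -0.9, 0.5]
opening: 0.597
clock: 11.3
tool_pos: [0.5885, -0.1936, 0.2956]
eef_rot: [0.381, 0.925, -0.0, -0.001]
contact_force: [-1.1, -0.2, -0.3]
opening: 0.599
pos [ 0.5885 -0.1936  0.2956] shift [9.93 0.04 9.83] jaw 45.3 t 11.30 F [-1.07 -0.21 -0.29] turn 0.3
```

View pics/s11.png

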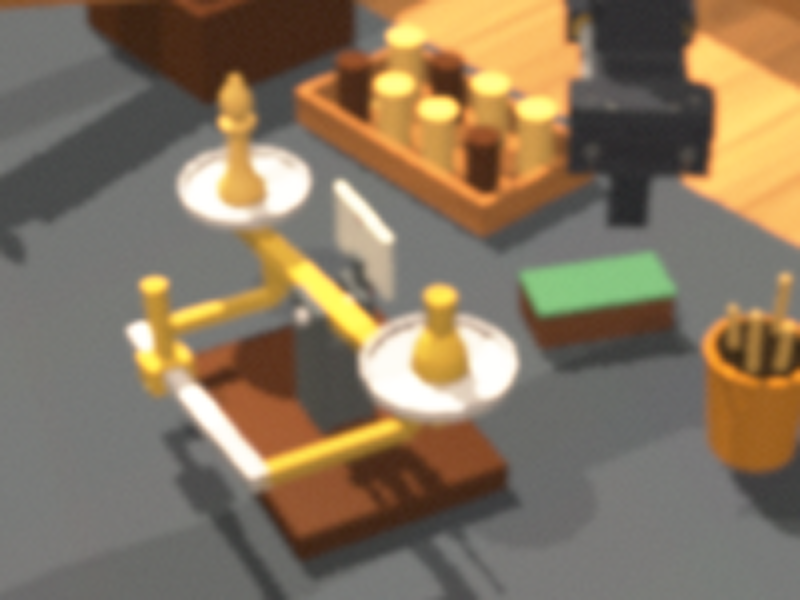

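View pics/t11.png

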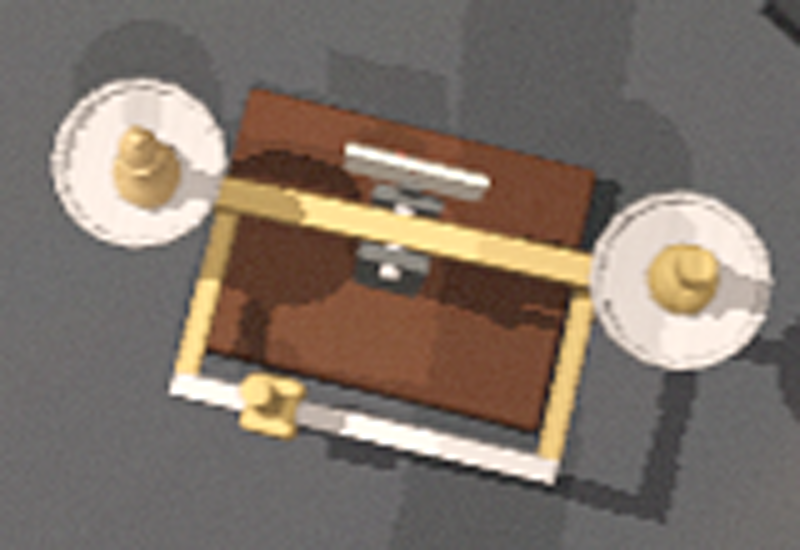

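```bash
python3 - <<'E'
from h import *
S=lambda x,y:((x+.5)/4-.5+230,(y+.5)/4-.5+150)
T=lambda x,y:((x+.5)/5-.5+260,(y+.5)/5-.5+170)
print(tri(S(441,292),T(700,268)))
# expected stem-top pixel if seated
for z in (.203,.206,.210):
    p=proj('side',[[.5197,-.1258,z]])[0];q=proj('top',[[.5197,-.1258,z]])[0]
    print(z,(p-[230,150])*4+1.5,(q-[260,170])*5+2)
# knob pose model
c=np.array([.5532,.009]);yaw=-.25;ys=np.array([np.sin(.25),np.cos(.25)]);xs=np.array([np.cos(.25),-np.sin(.25)])
def knob(s,phi,h=.027):
    yb=-s;y=yb*np.cos(phi)-h*np.sin(phi);z=yb*np.sin(phi)+h*np.cos(phi)
    return np.r_[c-.1*xs+y*ys,.105+z]
print(knob(-.046,-.15),knob(-.046,-.15,.0),knob(.03,0))
k=knob(-.046,-.15,.012)
delta([*k[:2],.115],75.7)
E
```

```text
(array([ 0.5193778 , -0.12657706,  0.2081941 ]), np.float64(0.0024273939990845554))
0.203 [438.32152134 299.20905012] [697.76927608 266.79771902]
0.206 [438.35041029 294.89111482] [698.89283509 265.84585889]
0.21 [438.38906216 289.11394948] [700.40052001 264.5685738 ]
[0.46855978 0.08171929 0.12482267] [0.46756155 0.07780989 0.09812585] [0.44888664 0.00467302 0.132     ]
pos [ 0.588  -0.1918  0.2964] shift [27.54 10.92 18.2 ] jaw 45.4 t 11.40 F [-1.17 -0.11  0.67] turn -30.3
```

```bash

python3 -m inch '[[0.5,[5,2,0],-8],[0.5,[10,4,0],-16],[0.5,[15,6,0],-24],[0.5,[20,8,0],-30],[0.5,[25,10,0],-30],[0.5,[27.5,10.9,0],-30],[0.5,[27.5,10.9,0],-30],[0.5,[27.5,10.9,4],-30],[0.5,[27.5,10.9,7],-30],[0.5,[27.5,10.9,7],-30],[0.5,[27.5,10.9,7],-30]]'
python3 -c "
from h import *
delta([.468,.0796,.115],75.7)
save('side','s12',(230,130,150,120),5)
save('top','t12',(260,170,160,110),5)
"
```

```text
clock: 12.5
tool_pos: [0.4694, 0.0777, 0.2276]
eef_rot: [0.127, 0.992, -0.0, -0.0]
contact_force: [-0.7, 0.1, 0.7]
opening: 0.503
pos [0.4694 0.0777 0.2276] shift [ 0.18  0.16 11.26] jaw 75.4 t 12.50 F [-0.73  0.12  0.73] turn -0.3
```

View pics/s12.png

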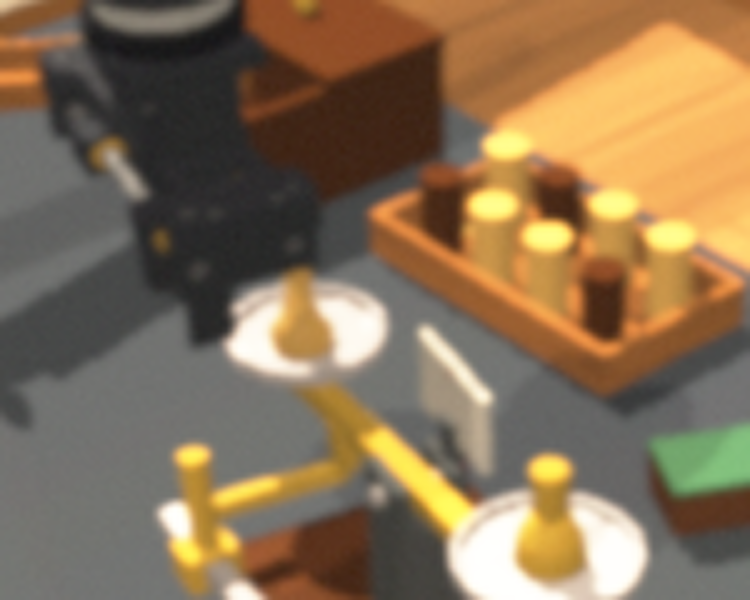

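View pics/t12.png

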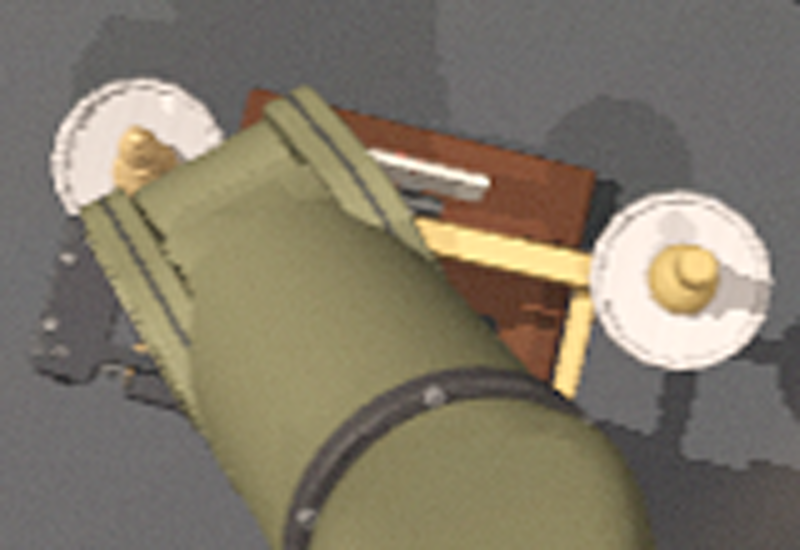

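```bash

python3 -m inch '[[0.5,[0.2,0.2,2],0],[0.5,[0.2,0.2,4],0],[0.5,[0.2,0.2,6],0],[0.5,[0.2,0.2,8],0],[0.5,[0.2,0.2,8],0],[0.5,[0.2,0.2,8],0]]'
python3 -c "
from h import *
delta([.468,.0796,.115],75.7)
save('side','s13',(230,130,150,120),5)
"
```

```text
clock: 13.2
tool_pos: [0.4692, 0.0802, 0.1483]
eef_rot: [0.127, 0.992, 0.0, 0.001]
contact_force: [-0.2, -0.5, 0.5]
opening: 0.497
pos [0.4692 0.0802 0.1483] shift [ 0.1  -0.09  3.33] jaw 75.4 t 13.20 F [-0.16 -0.52  0.47] turn -0.3
```

View pics/s13.png

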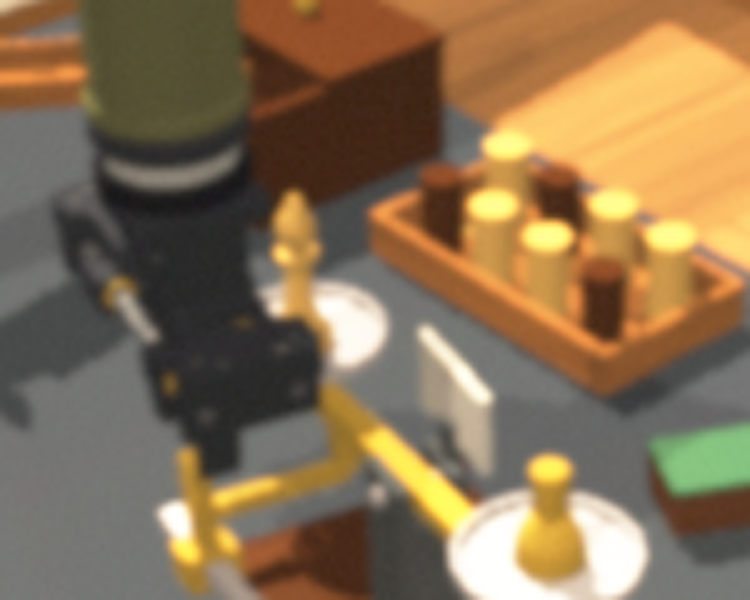

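```bash

python3 -m inch '[[0.5,[0.1,-0.1,1],0],[0.5,[0.1,-0.1,2],0],[0.5,[0.1,-0.1,3],0],[0.5,[0.1,-0.1,3.3],0],[0.5,[0.1,-0.1,3.3],0],[0.5,[0.1,-0.1,3.3],0]]'
python3 -c "
from h import *
delta([.468,.0796,.115],75.7)
save('side','s14',(230,130,150,120),5)
"
```

```text
clock: 13.85
tool_pos: [0.4673, 0.0794, 0.1143]
eef_rot: [0.127, 0.992, 0.0, 0.0]
contact_force: [0.0, 0.5, 0.5]
opening: 0.5
pos [0.4673 0.0794 0.1143] shift [-0.06  0.03 -0.07] jaw 75.4 t 13.85 F [0.03 0.47 0.49] turn -0.3
```

View pics/s14.png

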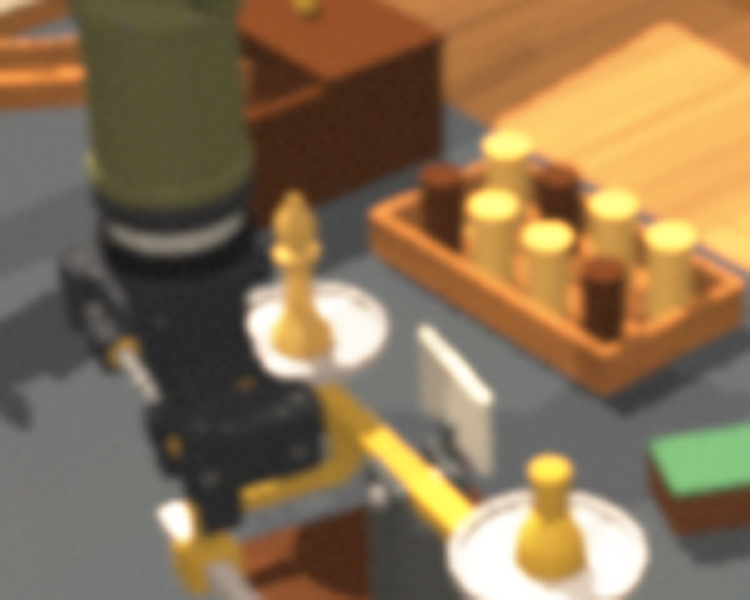

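```bash

python3 -m inch '[[0.5,[0,-0.5,0],0],[0.5,[0,-1,0],0],[0.5,[0,-1.3,0],0],[0.5,[0,-1.6,0],0],[0.5,[0,-2,0],0],[0.5,[0,-2.4,0],0],[0.5,[0,-2.8,0],0],[0.5,[0,-3.2,0],0],[0.5,[0,-3.6,0],0],[0.5,[0,-4,0],0],[0.5,[0,-4,0],0]]'
python3 -c "
from h import *
delta([.468,.0796,.115],75.7)
save('side','s15',(230,130,150,120),5)
"
```

```text
clock: 15.0
tool_pos: [0.4567, 0.0396, 0.1141]
eef_rot: [0.128, 0.992, -0.001, -0.0]
contact_force: [0.5, 0.5, -0.2]
opening: 0.497
pos [0.4567 0.0396 0.1141] shift [-0.07  4.16 -0.09] jaw 75.3 t 15.00 F [ 0.46  0.48 -0.19] turn -0.4
```

View pics/s15.png

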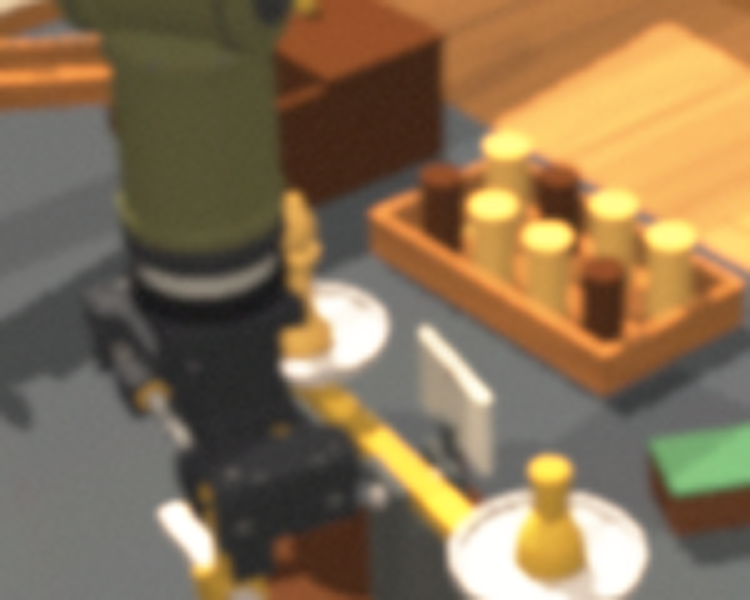

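```bash

python3 -m inch '[[0.5,[0,-0.3,0],0],[0.5,[0,-0.7,0],0],[0.5,[0,-1,0],0],[0.5,[0,-1.3,0],0],[0.5,[0,-1.6,0],0],[0.5,[0,-2,0],0],[0.5,[0,-2.4,0],0],[0.5,[0,-2.8,0],0],[0.5,[0,-2.8,0],0],[0.5,[0,-2.2,0],0],[0.5,[0,-1.6,0],0],[0.5,[0,-1.4,0],0],[0.5,[0,-1.4,0],0],[0.5,[0,-1.4,0],0],[0.5,[0,-1.4,0],0],[0.5,[0,-1.4,0],0],[0.5,[0,-1.4,0],0],[0.5,[0,-1.4,0],0],[0.5,[0,-1.4,0],0],[0.5,[0,-1.4,0],0]]'
python3 -c "
from h import *
delta([.468,.0796,.115],75.7)
save('side','s16',(230,150,200,150),4)
"
```

```text
clock: 17.05
tool_pos: [0.4536, 0.0271, 0.1142]
eef_rot: [0.127, 0.992, 0.0, -0.0]
contact_force: [0.5, -0.5, 0.9]
opening: 0.499
pos [0.4536 0.0271 0.1142] shift [-0.07  5.44 -0.08] jaw 75.4 t 17.05 F [ 0.54 -0.47  0.9 ] turn -0.3
```

View pics/s16.png

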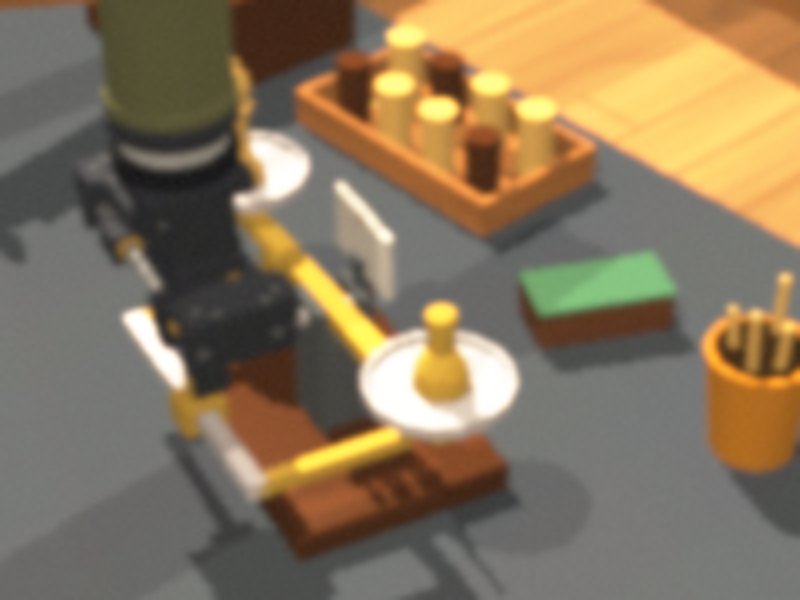

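```bash
cat >> h.py <<'E'
def tilt(name):
    im=viewer.snapshot('side');save('side',name,(230,150,200,150),4,im)
    ref=cv2.imread('pics/s11.png');cur=cv2.imread(f'pics/{name}.png')
    out=[]
    for (x,y,w,h) in [(405,275,72,105),(352,275,172,145)]:
        t=ref[y:y+h,x:x+w];m=cv2.matchTemplate(cur[y-20:y+h+100,x-20:x+w+20],t,cv2.TM_CCOEFF_NORMED)
        _,v,_,(px,py)=cv2.minMaxLoc(m)
        def sub(a): 
            d=a[0]-2*a[1]+a[2];return 0 if d==0 else .5*(a[0]-a[2])/d
        dy=py+sub(m[py-1:py+2,px]) if 0<py<m.shape[0]-1 else py
        dy-=20;dx=px-20
        phis=np.linspace(-.15,.15,301)
        f=lambda p:proj('side',[[.5532-.14*np.cos(p)*.2474,.009-.14*np.cos(p)*.9689,.155-.14*np.sin(p)+0.025]])[0][1]*4
        pr=np.array([f(p)-f(-.15) for p in phis])
        out.append((round(v,3),dx,round(float(dy),2),round(float(np.interp(dy,pr,phis)),4)))
    print(round(r.get_state()['clock'],2),out)
E
python3 -c "
from h import *
tilt('s17')"
```

```text
17.15 [(0.981, 1, 17.42, -0.0682), (0.949, 1, 15.99, -0.0751)]
```

```bash
python3 -m inch '[[0.5,[0,0,0],0],[0.5,[0,0,0],0],[0.5,[0,0,0],0],[0.5,[0,0,0],0],[0.5,[0,0,0],0],[0.5,[0,0,0],0]]'
python3 -c "
from h import *
tilt('s18')"
```

```text
clock: 17.75
tool_pos: [0.4536, 0.0271, 0.1142]
eef_rot: [0.127, 0.992, 0.0, 0.0]
contact_force: [-0.7, 1.0, -0.7]
opening: 0.502
17.8 [(0.982, 1, 17.86, -0.0662), (0.947, 1, 16.3, -0.0737)]
```

```bash
python3 -m inch '[[0.5,[0,-0.5,0],0],[0.5,[0,-1,0],0],[0.5,[0,-1.3,0],0],[0.5,[0,-1.6,0],0],[0.5,[0,-1.9,0],0],[0.5,[0,-2.15,0],0],[0.5,[0,-2.15,0],0],[0.5,[0,-2.15,0],0]]'
python3 -m inch '[[0.5,[0,0.5,0],0],[0.5,[0,1,0],0],[0.5,[0,1.4,0],0],[0.5,[0,1.4,0],0],[0.5,[0,1.4,0],0],[0.5,[0,1.4,0],0],[0.5,[0,1.4,0],0],[0.5,[0,1.4,0],0],[0.5,[0,1.4,0],0],[0.5,[0,1.4,0],0],[0.5,[0,1.4,0],0],[0.5,[0,1.4,0],0],[0.5,[0,1.4,0],0],[0.5,[0,1.4,0],0],[0.5,[0,1.4,0],0],[0.5,[0,1.4,0],0],[0.5,[0,1.4,0],0],[0.5,[0,1.4,0],0]]'
python3 -c "
from h import *
tilt('s19')"
```

```text
clock: 18.6
tool_pos: [0.4482, 0.0061, 0.1142]
eef_rot: [0.128, 0.992, -0.0, -0.0]
contact_force: [-0.6, 0.9, -1.0]
opening: 0.5
clock: 20.4
tool_pos: [0.4517, 0.0199, 0.1142]
eef_rot: [0.127, 0.992, 0.0, 0.0]
contact_force: [-0.3, 0.8, 0.2]
opening: 0.5
20.45 [(0.98, 1, 27.16, -0.0205), (0.906, 1, 25.34, -0.0295)]
```

View pics/s19.png

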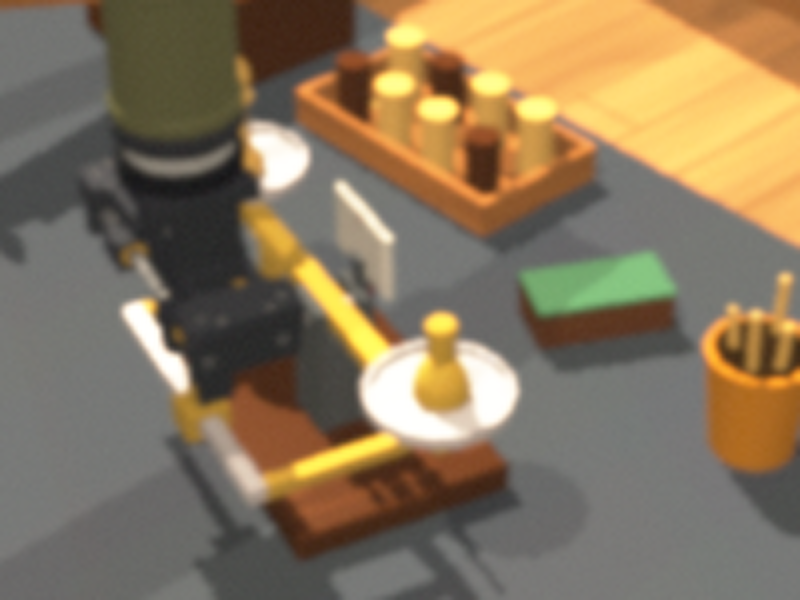

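```bash
python3 -m inch '[[0.5,[0,-0.5,0],0],[0.5,[0,-1,0],0],[0.5,[0,-1.3,0],0],[0.5,[0,-1.5,0],0],[0.5,[0,-1.75,0],0],[0.5,[0,-1.75,0],0],[0.5,[0,-1.75,0],0]]'
python3 -m inch '[[0.5,[0,0.5,0],0],[0.5,[0,1,0],0],[0.5,[0,1.4,0],0],[0.5,[0,1.4,0],0],[0.5,[0,1.4,-3],0],[0.5,[0,1.4,-6],0],[0.5,[0,1.4,-10],0],[0.5,[-3,1.4,-14],0],[0.5,[4,1.4,-14],0],[0.5,[9,1.4,-14],0],[0.5,[12,1.4,-14],0],[0.5,[12,1.4,-14],0],[0.5,[12,1.4,-14],0],[0.5,[12,1.4,-14],0],[0.5,[12,1.4,-14],0],[0.5,[12,1.4,-14],0],[0.5,[12,1.4,-14],0],[0.5,[12,1.4,-14],0]]'
python3 -c "
from h import *
tilt('s20')
save('top','t20',(260,170,160,110),5)
"
```

```text
clock: 21.15
tool_pos: [0.4473, 0.0029, 0.1142]
eef_rot: [0.127, 0.992, -0.0, -0.0]
contact_force: [0.3, 0.6, -1.1]
opening: 0.497
clock: 22.95
tool_pos: [0.335, 0.0467, 0.2541]
eef_rot: [0.128, 0.992, 0.0, -0.0]
contact_force: [0.2, -0.6, -0.1]
opening: 0.5
23.0 [(0.983, 1, 32.23, 0.0051), (0.888, 2, 30.45, -0.0039)]
```

View pics/s20.png

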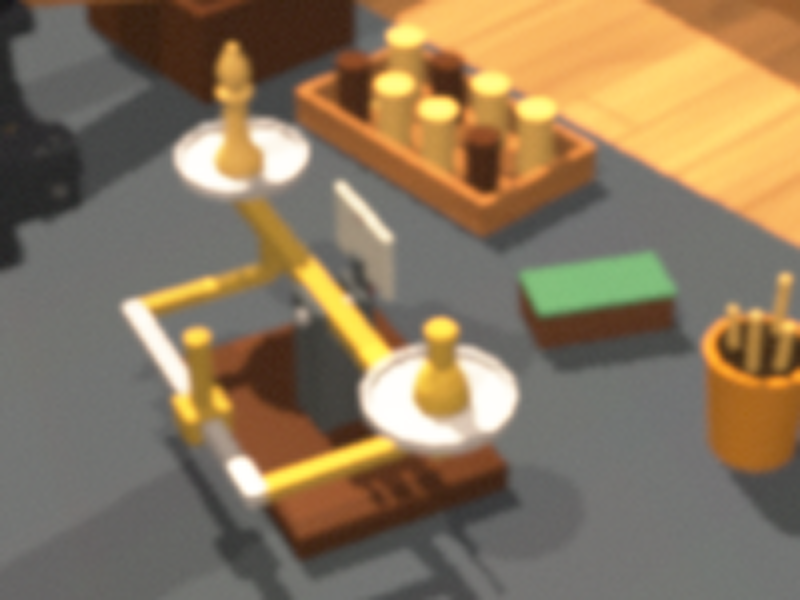

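View pics/t20.png

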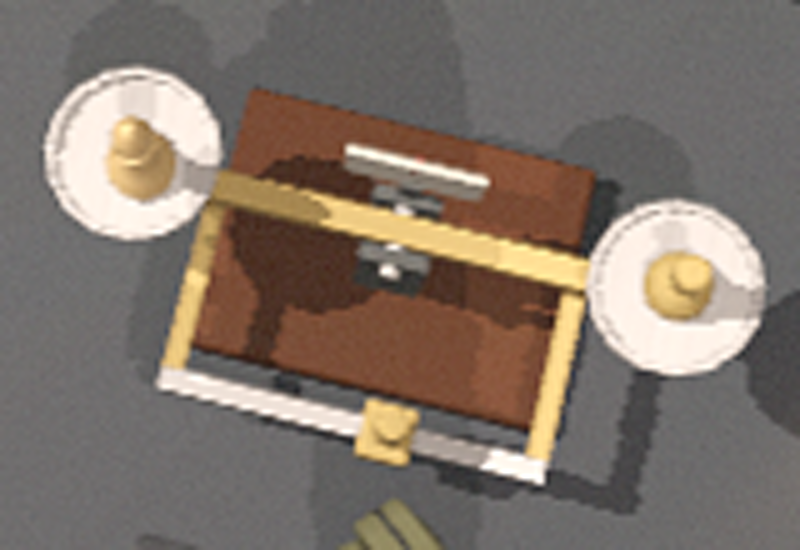

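```bash
python3 - <<'E'
from h import *
tilt('s21')
S=lambda x,y:((x+.5)/4-.5+230,(y+.5)/4-.5+150)
T=lambda x,y:((x+.5)/5-.5+260,(y+.5)/5-.5+170)
L,e1=tri(S(242,157),T(133,153));R_,e2=tri(S(438,396),T(676,288));print(L,e1,R_,e2,(L[2]-R_[2])/.28)
def mt(a,b,box,pad):
    x,y,w,h=box;A=cv2.imread(a);B=cv2.imread(b);t=A[y:y+h,x:x+w];y0=max(0,y-pad);x0=max(0,x-pad)
    m=cv2.matchTemplate(B[y0:y+h+pad,x0:x+w+pad],t,cv2.TM_CCOEFF_NORMED);_,v,_,(px,py)=cv2.minMaxLoc(m)
    d=lambda a:.5*(a[0]-a[2])/(a[0]-2*a[1]+a[2])
    return v,px+d(m[py,px-1:px+2])+x0-x,py+d(m[py-1:py+2,px])+y0-y
# bishop shift, side/top
def pan(sg,p,h): 
    y=sg*.14*np.cos(p)-.028*np.sin(p);z=sg*.14*np.sin(p)+.028*np.cos(p)  # pan hinge guess irrelevant
    return [.5532+sg*.14*np.cos(p)*.2474,.009+sg*.14*np.cos(p)*.9689,.133+sg*.14*np.sin(p)+h]
for cam,ref,cur,k,items in [('side','s11','s21',4,[(1,(170,65,145,165),.05),(1,(215,68,55,142),.05),(-1,(405,275,72,105),.025)]),('top','t11','t20',5,[(1,(105,120,80,90),.04),(1,(48,75,182,175),.015),(-1,(640,235,82,82),.025),(-1,(590,190,182,182),.01)])]:
    for sg,box,h in items:
        v,dx,dy=mt(f'pics/{ref}.png',f'pics/{cur}.png',box,45)
        ph=np.linspace(-.15,.15,301);d=np.array([(proj(cam,[pan(sg,p,h)])[0]-proj(cam,[pan(sg,-.15,h)])[0])*k for p in ph])
        e=np.hypot(d[:,0]-dx,d[:,1]-dy);print(cam,sg,round(v,3),round(dx,2),round(dy,2),ph[e.argmin()].round(3),e.min().round(2), 'pred0',d[150].round(2))
E
```

```text
23.1 [(0.983, 1, 32.23, 0.0051), (0.888, 2, 30.44, -0.004)]
[0.58894567 0.14548535 0.13642195] 0.0002112725213888489 [ 0.51917308 -0.126879    0.13435228] 0.0003267335866871631 0.0073916592123535975
side 1 0.956 -2.6 -28.47 0.003 0.07 pred0 [ -2.5 -27.9]
side 1 0.975 -2.33 -29.01 0.006 0.23 pred0 [ -2.5 -27.9]
side -1 0.983 1.16 32.23 0.008 0.1 pred0 [ 1.13 30.61]
top 1 0.983 -5.96 -9.83 0.009 0.09 pred0 [-5.89 -9.3 ]
top 1 0.958 -6.28 -9.63 0.014 0.35 pred0 [-5.7  -8.92]
top -1 0.956 -4.31 6.81 0.0 0.19 pred0 [-4.19  6.97]
top -1 0.955 -4.71 7.07 0.011 0.21 pred0 [-4.04  6.8 ]
```

```bash
python3 -m inch '[[0.5,[0,0,0],0],[0.5,[0,0,0],0],[0.5,[0,0,0],0],[0.5,[0,0,0],0],[0.5,[0,0,0],0],[0.5,[0,0,0],0],[0.5,[0,0,0],0],[0.5,[0,0,0],0]]'
python3 -c "
from h import *
tilt('s22');save('top','t22');save('side','s23')"
```

```text
clock: 23.9
tool_pos: [0.3347, 0.0468, 0.2542]
eef_rot: [0.127, 0.992, 0.0, 0.0]
contact_force: [-0.5, -0.2, -1.0]
opening: 0.499
23.95 [(0.983, 1, 32.25, 0.0053), (0.888, 2, 30.47, -0.0038)]
```

View pics/t22.png

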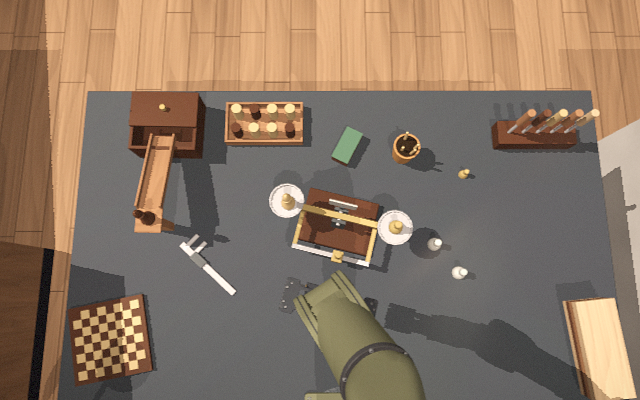

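The picture shows the brass bell in the right pan at about (396,227). The two white look-alikes at (435,244) and (459,272), the callipers, block, cup and small bell are all where they were. The beam is steady with the hand well clear, so I'm handing in.

```bash
python3 -c "
from plant import r
print(r.finish_job())"
```

```text
the job is handed in; nothing more can be done
None
```

The brass bell is on the right pan's boss, and the beam floats level with the hand well clear. I handed the job in at about 24 s of the 67 s allowed.

- **Bell:** I gripped it by its stem, lowered it over the boss and released it. It stands upright, and the top of its stem measured about 0.206–0.208 m against about 0.206 m expected when fully down. That agrees within camera accuracy.
- **Rider:** I nudged its knob in one direction in four pushes, using one pad of the open jaws, which straddled the knob and never closed on it.
- **Level:** The tilt estimates at rest ran from −0.004 to +0.014 rad, averaging about +0.006. A separate comparison of the two pan heights gave about +0.007. The readings were unchanged about 0.9 s later. They differ by a few milliradians, so the true tilt is probably a few milliradians right-pan-down, and I did not correct it further.
- **Everything else:** The bishop was not touched. The last top picture shows the other things on the table where they were.

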